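Lift the boiled eggs out of the pan with the pigtail hook

TASK

The four eggs are done: take the lifting hook out of the crock by its T-handle, turn its curved end right through the ring of the egg rack until the ring lies in the hook's low seat, lift the rack of eggs out of the pan and stand it gently and upright on the chopping board. Then turn the hook back out of the ring and hang it in the crock again with the handle lying across the mouth. The pan, rack and eggs are hot, so touch them with nothing but the hook; lose no egg, and leave the rest of the breakfast things where they stand.

Things in the scene. Friction and masses are not known exactly. Their poses are not given: they have to be found in the camera images.
- hook: Pigtail lifting hook, 120 g. Origin: mid underside of its wooden T-handle, which lies on the crock's rim at the start; z up. Handle 136 (x) x 18 (y) x 28 mm (z 0 to 28), flat-sided: grip it across y at its middle. A 7 mm rod runs straight down the z axis to z -49 mm, then bends towards -x into an arc of 38 mm radius round the z axis, some 90 mm below the origin. When hung back, any yaw will do
- hook_tip (a point): free end of the arc, centre of its 7 mm rod, at (34, 16, -84) mm in the hook's frame, i.e. 25 degrees from +x towards +y. The arc runs from here on towards +y to the seat at 140 degrees (falling evenly 6 mm), then rises to the neck at 180 degrees; from 25 degrees the other way round to -175 degrees it is open, so the ring can come there from below, 38 mm from the hook's z axis
- hook_seat (a point): lowest place of the arc, where the ring is to lie (rod centre), at (-29, 24, -90) mm in the hook's frame. With the ring's centre 38 mm from the hook's z axis, just before the tip, and its axis along the arc, turning the hook clockwise seen from above by some 137 degrees about its own z axis while raising it 6 mm brings the seat into the ring; the reverse takes it out
- rack: Steel wire egg rack with four nests, 130 g (nominal) without the eggs, 142 mm across, standing loose on the pan's floor with 12 mm free all round. Origin: centre between the undersides of its four feet (feet on a 128 mm circle at 45, 135, 225, 315 degrees), z up. Its 7 mm post rises at the origin to the ring. On the hook it hangs level but swings freely: carry it slowly and smoothly
- rack_ring (a point): centre of the closed ring on top of the rack's post, 108 mm above the feet. The ring stands upright, its axis along the rack's x axis: bore 20 mm, outside 32 mm, wire 6 mm thick. In the pan it is 41 mm above the rim; hanging on the hook it is some 6 mm below the rod's centre
- egg_1: brown egg, 44 mm thick and 57 mm tall, 55 g, lying loose in the rack's nest at (+30, +30) mm, blunt end down. Origin: middle of its thickest part, 35 mm above the rack's feet; the top is 70 mm above the feet
- egg_2: like egg_1, in the nest at (-30, +30) mm of the rack's frame
- egg_3: like egg_1, in the nest at (-30, -30) mm of the rack's frame
- egg_4: like egg_1, in the nest at (+30, -30) mm of the rack's frame
- pan: Fixed blue enamelled pan with two black loop handles (along its x axis, 227 mm over all) on a round cork mat. Origin: centre of the mat's underside on the worktop. Inner floor 11 mm up, rim 78 mm up, inside 166 mm wide, outside 172 mm
- crock: Fixed white stoneware crock with a blue line, 116 mm wide, 110 mm high, inside 106 mm wide, floor 6 mm. Origin: centre of its underside
- board: Fixed wooden chopping board, 200 (its x) x 300 (its y) x 22 mm high. Origin: centre of its underside; it lies with its long side roughly along world y
- egg_cup_cream: cream egg cup, 48 mm wide, 51 mm high, loose; leave it. Origin: centre of its underside
- egg_cup_green: green egg cup, 48 mm wide, 51 mm high, loose; leave it. Origin: centre of its underside
- egg_timer: round kitchen timer with a red cap, 62 mm wide, 50 mm high, loose; leave it. Origin: centre of its underside
- salt: glass salt shaker with a grey top, 44 mm wide, 90 mm high, loose; leave it. Origin: centre of its underside
- teaspoon: teaspoon, 138 x 29 x 12 mm, loose; leave it. Origin: centre of its underside

How it is judged:
By the outcome, as a careful person would: the job done as asked, in the order asked, and still so for the second after the job is handed in, with the robot touching nothing.
It also fails if it takes over 72 s, if anything falls off the work surface, if the arm or the gripper's body presses on something with over 40 N, if the wrist force passes 120 N, or if a joint passes its speed limit or range.

ROBOT

A 6-joint arm with a two-finger parallel gripper is mounted at the origin on a cart in front of the work surface, level with it; the furniture and walls round the work are solid. World frame = base frame: x ahead of the robot, y to its left, z up, the work surface at z = 0. Lengths are in m, angles in rad, forces in N, time in s.
With the tool pointing down it reaches from about 0.375 to 0.975 m from the base axis. Payload 3.8 kg.
Tool frame: the origin (TCP) lies at the very end of the fingers, on their centre line; the grasp point (between the pads) lies 19 mm behind it; z points along the fingers, y is the direction in which the jaws open and shut (so a half turn about z gives the same grasp; the last joint's range is limited). The gripper opens to 85 mm and grips with 20 to 120 N. Pads are 22 mm wide; open, the fingers measure 114 mm over their backs; the gripper's body (76 mm by 85 mm) begins 54 mm behind the grasp point. The pads swing forward as they close: fully open they stand 13 mm farther back than shut.
Start: joints at [-1.246, 0.264, 1.604, -0, 1.274, -0.037], TCP at [0.239, -0.631, 0.231] pointing down, gripper open.
Joint ranges: [-2.63, 2.63], [-0.94, 2.18], [0.31, 2.57], [-1.31, 4.45], [0, 2.66], [-2.55, 2.55]. Speed limits (rad/s): [2.57, 2.57, 3.14, 3.14, 3.14, 3.14].

INTERFACE

Orientations are given as a rotation vector (axis times angle).
In Python, from workcell import read_state, read_camera, camera_info, finish_job gives the robot as it stands. The module is installed in compiled form; this text tells all that it offers.
- The arm moves only by the tool play_rows, never from a script. Its argument "motion" is a list of rows, each a list of 5 numbers: the shift along the tool's x, y, z in units of 1000 mm (1.0 is 1000 mm), then the turn about the tool's z in units of 2 pi rad (1.0 is 2 pi rad), then the finger opening in mm, from 0 to 85.4. A call has 1 to 5 rows; each row shifts and turns the commanded pose from where the row before left it, along the tool's axes as they then stand; what a row does not reach is not made up. A row lasts 1/8 s, in which the tool goes at most 62.5 mm and 10.7 degrees, less where a joint would pass 70% of its speed; a pose out of reach is approached as far as the arm can. A call with a number of a shift or a turn outside -1 to 1 is refused whole. A call with a gripper value outside its range is refused whole. The fingers move at their own pace and stop on an object; "squeeze" is the grip in N (left out, the last holds). Time passes only in rows, so rows that do not move let the fingers close. It gives the time, the measured TCP pose, the force and the opening at its end, in the units of the state.
- read_state(): the state, without advancing time (a new reading comes with each control period).
- read_camera(name): name is "side" or "top"; returns the picture (420x560x3 uint8, red, green, blue); there is no depth.
- camera_info(name): a dict with "intrinsics" (3x3 intrinsics, pixels), "pose" (4x4, takes a point from camera to world coordinates). Camera axes: x right, y down, z forward; pixel columns grow to the right and rows downward; lengths in m; the calibration is good to about 2 mm. A picture is of the moment at which its call begins. camera_info takes no time and is no camera call.
- finish_job(): hands the job in, once; it reports no verdict.
The state is a dict: "time": time; "q": joint angles; "joint_vel": joint speeds; "joint_torque": joint torques, N m; "tool_pos": TCP position; "tcp_rot": TCP orientation; "wrist_force": force on the tool from outside, world axes, zero at the start; "torque": the same for the moment, N m; "width": opening from 0.0 (shut) to 1.0 (fully open).
Only numpy, scipy, OpenCV 4.12 (cv2) and the standard library are available. Lean on these libraries where they do the work, as an engineer would, in place of code of your own. Each camera call takes 0.05 s, during which the arm holds its last target. There are 200 camera calls.

## Working session

There is one attempt and no reset: what is moved stays moved. The work goes in short steps, Python scripts to look and compute and a tool call to move; the robot and the scene stay as the last step left them, time stands still between calls to the robot, and variables do not carry over. Pictures are saved under pics/ and viewed, about 8 in all and at most 12, crops included, and the job is handed in when it is done.

Besides the shell and the picture viewer there is one more tool, called as name([rows], argument=value, ...), one row to a line, values as JSON. play_rows: Moves the arm, as the interface text tells. Shifts and turns lie within -1 to 1; 1 stands for 1000 mm of shift or 2 pi rad of turn. Its arguments: {"type":"object","properties":{"motion":{"type":"array","items":{"type":"array","items":{"type":"number"}}},"squeeze":{"type":"number"}},"required":["motion"]}

```bash
mkdir -p pics; ls
cat > h.py <<'E'
import numpy as np, cv2
from workcell import *
from scipy.spatial.transform import Rotation as R
def shot(cam,name,crop=None,scale=1):
    im=read_camera(cam)[:,:,::-1]; cv2.imwrite(f'pics/{name}_raw.png',im)
    if crop: x0,y0,x1,y1=crop; im=im[y0:y1,x0:x1]
    cv2.imwrite(f'pics/{name}.png',cv2.resize(im,None,fx=scale,fy=scale,interpolation=cv2.INTER_CUBIC))
def ray(cam,u,v):
    c=camera_info(cam); K=np.array(c['intrinsics']);T=np.array(c['pose'])
    return T[:3,3],T[:3,:3]@np.linalg.solve(K,[u,v,1])
def atz(cam,u,v,z):
    o,d=ray(cam,u,v); return o+d*(z-o[2])/d[2]
def proj(cam,P):
    c=camera_info(cam); K=np.array(c['intrinsics']);T=np.array(c['pose'])
    p=K@(T[:3,:3].T@(np.array(P)-T[:3,3])); return p[:2]/p[2]
def tri(*obs):
    A=[];b=[]
    for cam,u,v in obs:
        o,d=ray(cam,u,v); d=d/np.linalg.norm(d);M=np.eye(3)-np.outer(d,d);A.append(M);b.append(M@o)
    return np.linalg.lstsq(np.vstack(A),np.hstack(b),rcond=None)[0]
E
python3 - <<'E'
from h import *
np.set_printoptions(precision=4,suppress=True)
for c in('top','side'):
    shot(c,c+'0',None,1.4); i=camera_info(c);print(np.array(i['intrinsics']),np.array(i['pose']))
s=read_state();print(s, R.from_rotvec(s['tcp_rot']).as_matrix())
E
```

```text
pics
[[477.37     0.     282.2681]
 [  0.     477.37   215.575 ]
 [  0.       0.       1.    ]] [[-0.002  -0.9821  0.1883  0.3647]
 [-1.      0.0008 -0.0061 -0.0029]
 [ 0.0058 -0.1883 -0.9821  1.0471]
 [ 0.      0.      0.      1.    ]]
[[474.5622   0.     281.9321]
 [  0.     474.5622 206.3327]
 [  0.       0.       1.    ]] [[ 0.9921 -0.0359  0.1202  0.4139]
 [-0.1234 -0.453   0.8829 -1.0009]
 [ 0.0227 -0.8908 -0.4538  0.6036]
 [ 0.      0.      0.      1.    ]]
{'time': 0.1, 'q': array([-1.2459,  0.2647,  1.6053,  0.    ,  1.2737, -0.0369]), 'joint_vel': array([ 0.0005, -0.0012, -0.0022,  0.0003,  0.0018, -0.0005]), 'joint_torque': array([ -0.0001, -51.6708, -36.859 ,   0.    ,   0.0062,   0.    ]), 'tool_pos': array([ 0.2387, -0.6307,  0.2301]), 'tcp_rot': array([-3.0883, -0.5649,  0.0004]), 'wrist_force': array([ 0.6758, -0.6535, -0.0169]), 'torque': array([-0.0433, -0.0296,  0.0492]), 'width': 0.9943741335854192} [[ 0.9353  0.354  -0.0006]
 [ 0.354  -0.9353  0.002 ]
 [ 0.0001 -0.0021 -1.    ]]
```

View pics/top0.png

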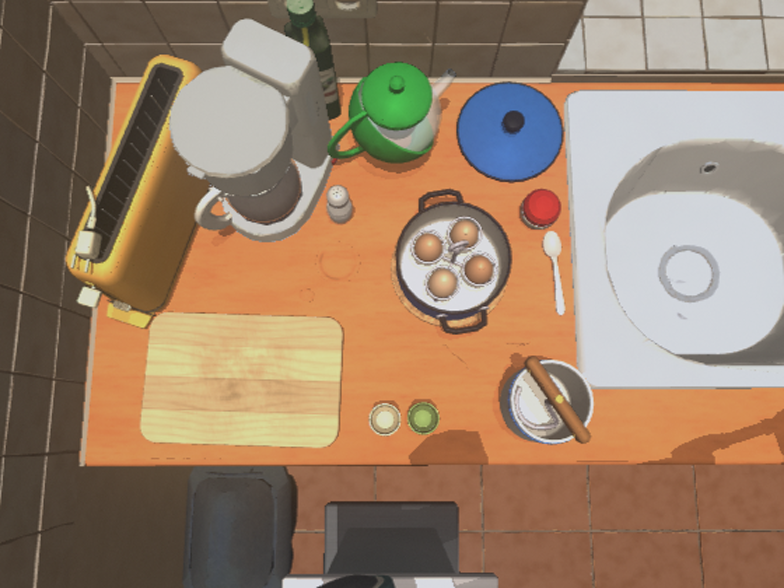

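View pics/side0.png

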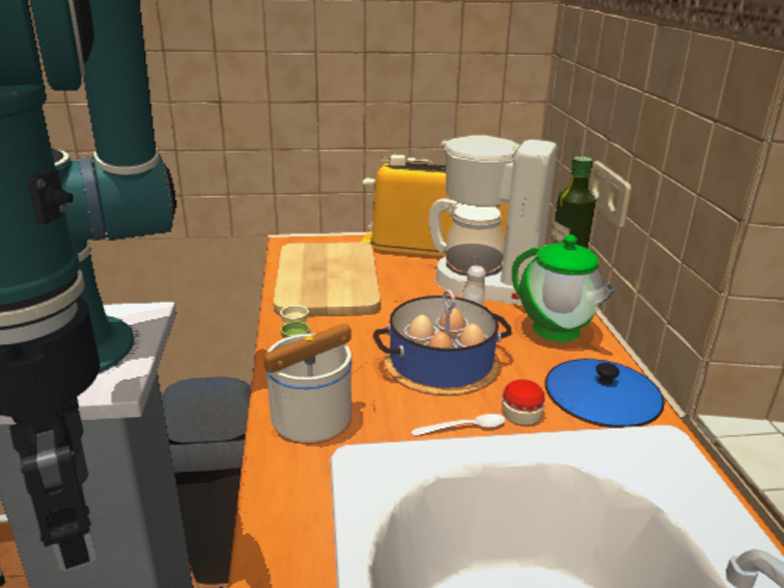

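Top: handle from (534,362) to (585,438), ring near (459,247), board centre (241,380), all at 1.4x. Side: ring near (449,300). I'll take closer crops.

Run:
```python
from h import *
t=cv2.imread('pics/top0_raw.png');s=cv2.imread('pics/side0_raw.png')
a=cv2.resize(t[250:325,350:430],(400,375),interpolation=cv2.INTER_CUBIC)   #5x
b=cv2.resize(t[135:215,280:360],(400,400),interpolation=cv2.INTER_CUBIC)[:375]  #5x? 
c=cv2.resize(s[225:270,185:257],(400,250),interpolation=cv2.INTER_CUBIC) #5.556x
d=cv2.resize(s[200:245,285:357],(400,250),interpolation=cv2.INTER_CUBIC)
m=np.vstack([np.hstack([a,b])[:350],np.hstack([c,d])]);cv2.imwrite('pics/c1.png',m)
```

```text
(no output)
```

View pics/c1.png

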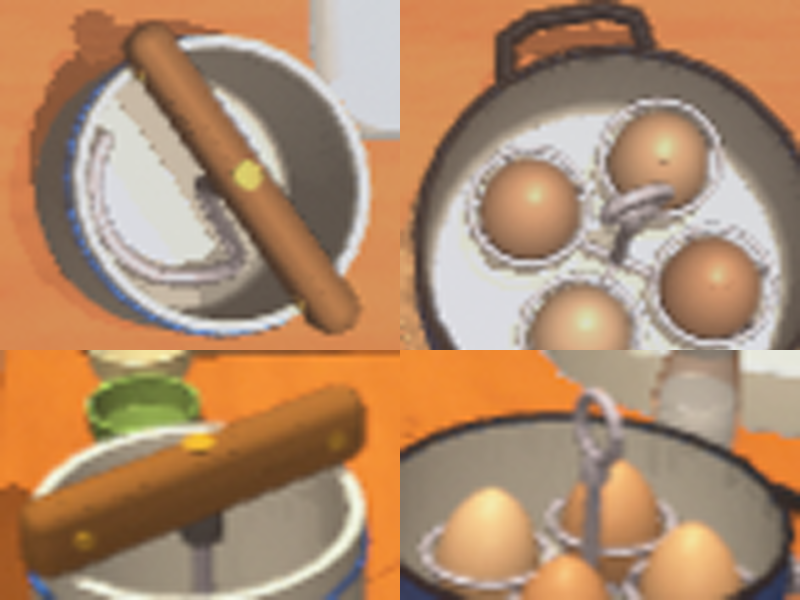

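Top crop (5x): the hook's tip is at (102,132) and the arc runs counter-clockwise to the neck at lower right. So hook +x points to the handle's upper-left end. The ring is at (640,203), with its plane along the egg row. Side crop: ring centre about (598,425), brass dot (198,442).

Run:
```python
from h import *
np.set_printoptions(precision=4,suppress=True)
T=lambda x,y:(350+x/5,250+y/5); Tr=lambda x,y:(280+(x-400)/5,135+y/5)
S=lambda x,y:(185+x/5.556,225+(y-350)/5.556); Sr=lambda x,y:(285+(x-400)/5.556,200+(y-350)/5.556)
# dot
print('dot tri',tri(('top',*T(247,175)),('side',*S(198,442))),'atz .138',atz('top',*T(247,175),.138),atz('side',*S(198,442),.138))
e1=atz('top',*T(152,45),.13);e2=atz('top',*T(333,312),.13);print('handle',e1,e2,np.linalg.norm(e1-e2),np.degrees(np.arctan2(*(e1-e2)[1::-1])),(e1+e2)/2)
print('tip',atz('top',*T(102,132),.11-.084))
print('ring tri',tri(('top',*Tr(640,203)),('side',*Sr(598,427))),atz('top',*Tr(640,203),.119),atz('side',*Sr(598,427),.119))
E=[atz('top',*Tr(*p),.055) for p in((532,208),(662,158),(712,288),(583,335))]
print('eggs',np.mean(E,0));
for i in range(4):
    d=E[i]-E[(i+1)%4];print(np.linalg.norm(d),np.degrees(np.arctan2(d[1],d[0]))%90)
for c in((152,314),(343,318),(341,447),(141,440)):print('board',atz('top',c[0]/1.4,c[1]/1.4,.022))
for n,c in dict(cream=(385,418),green=(423,418),salt=(338,195),timer=(542,208)).items():print(n,atz('top',c[0]/1.4,c[1]/1.4,.05))
```

```text
dot tri [ 0.4049 -0.2297  0.1375] atz .138 [ 0.4052 -0.2295  0.138 ] [ 0.4045 -0.2305  0.138 ]
handle [ 0.4552 -0.1973  0.13  ] [ 0.3543 -0.2616  0.13  ] 0.11960167031101807 32.494200108954836 [ 0.4048 -0.2294  0.13  ]
tip [ 0.4285 -0.1965  0.026 ]
ring tri [ 0.6234 -0.1008  0.1191] [ 0.6245 -0.1009  0.119 ] [ 0.6225 -0.1009  0.119 ]
eggs [ 0.6229 -0.0996  0.055 ]
0.060688739347797914 21.581435034633046
0.06113603563891295 19.227300690122764
0.05916721640104371 20.305296375271993
0.059774679399721545 20.646812569314534
board [0.5422 0.3685 0.022 ]
board [0.5356 0.0719 0.022 ]
board [0.3397 0.0724 0.022 ]
board [0.3506 0.3722 0.022 ]
cream [0.3819 0.0062 0.05  ]
green [ 0.3818 -0.0496  0.05  ]
salt [0.7262 0.0802 0.05  ]
timer [ 0.7049 -0.2389  0.05  ]
```

The ring, eggs and handle measurements agree within about 1-2 mm. Moving over the hook.

play_rows([
  [0.03,-0.032,0,0,45],
  [0.03,-0.032,0,0,45],
  [0.03,-0.032,0,0,45],
  [0.03,-0.032,0,0,45],
  [0.03,-0.032,0,0,45],
], squeeze=100)

```text
time: 0.72
tool_pos: [0.3227, -0.4269, 0.2307]
tcp_rot: [-3.09, -0.565, 0.0]
wrist_force: [0.6, -0.9, 1.0]
width: 0.531
```

play_rows([
  [0.03,-0.032,0,0,45],
  [0.03,-0.032,0,0,45],
  [0.03,-0.031,0,0,45],
  [0.03,-0.031,0,0,45],
  [0.027,-0.03,0,-0.031,45],
])

```text
time: 1.35
tool_pos: [0.405, -0.2291, 0.2309]
tcp_rot: [-3.021, -0.859, 0.0]
wrist_force: [1.3, 0.1, -0.0]
width: 0.528
```

```bash
cat >> h.py <<'E'
def st():
    s=read_state();M=R.from_rotvec(s['tcp_rot']).as_matrix()
    print('t',s['time'],'tcp',s['tool_pos'].round(4),'a',np.degrees(np.arctan2(M[1,0],M[0,0])).round(2),'tilt',M[:,2].round(3),'q',s['q'].round(2),'F',s['wrist_force'].round(1),'w',round(s['width'],3))
    return s,M
def go(target):
    s,M=st(); d=np.array(target)-s['tool_pos']; print('tool shift',(M.T@d).round(4))
E
python3 -c "
from h import *
go([.4045,-.2297,.106])"
```

```text
t 1.35 tcp [ 0.405  -0.2291  0.2309] a 31.74 tilt [-0.  0. -1.] q [-0.57 -0.14  2.03  0.    1.25  0.45] F [ 1.3  0.1 -0. ] w 0.528
tool shift [-0.0007  0.0003  0.1249]
```

play_rows([
  [0,0,0.035,0,45],
  [0,0,0.04,0,45],
  [0,0,0.035,0,45],
  [0,0,0.015,0,45],
  [0,0,0,0,15],
])

```text
time: 1.98
tool_pos: [0.404, -0.2302, 0.1054]
tcp_rot: [-3.022, -0.851, 0.003]
wrist_force: [-0.2, -0.4, 0.8]
width: 0.331
```

play_rows([
  [0,0,0,0,10],
  [0,0,0,0,5],
  [0,0,0,0,0],
  [0,0,0,0,0],
  [0,0,0,0,0],
])

```text
time: 2.6
tool_pos: [0.4052, -0.231, 0.107]
tcp_rot: [3.023, 0.852, 0.001]
wrist_force: [-0.9, 0.1, 2.7]
width: 0.199
```

play_rows([
  [0,0,-0.01,0,0],
  [0,0,-0.025,0,0],
  [0,0,-0.035,0,0],
  [0,0,-0.04,0,0],
  [0,0,-0.035,0,0],
])

```text
time: 3.22
tool_pos: [0.4048, -0.2306, 0.2531]
tcp_rot: [3.023, 0.852, 0.001]
wrist_force: [0.7, -0.6, -2.1]
width: 0.197
```

Run:
```python
from h import *
st()
def crops(n,P,w=70):
    ims=[]
    for c in('top','side'):
        im=read_camera(c)[:,:,::-1];u,v=proj(c,P).astype(int);h=int(w*.75*1.5)
        x0,y0=u-w//2,v-h//2;ims.append(cv2.resize(im[y0:y0+h,x0:x0+w],(400,int(h*400/w)),interpolation=cv2.INTER_CUBIC));print(c,x0,y0,400/w)
    cv2.imwrite(f'pics/{n}.png',np.hstack(ims))
crops('lift1',[.405,-.23,.21],100)
```

```text
t 3.225 tcp [ 0.4048 -0.2306  0.2531] a 31.48 tilt [ 0.001 -0.    -1.   ] q [-0.57 -0.16  2.    0.    1.29  0.45] F [ 0.7 -0.6 -2.1] w 0.197
top 359 227 4.0
side 169 151 4.0
```

View pics/lift1.png

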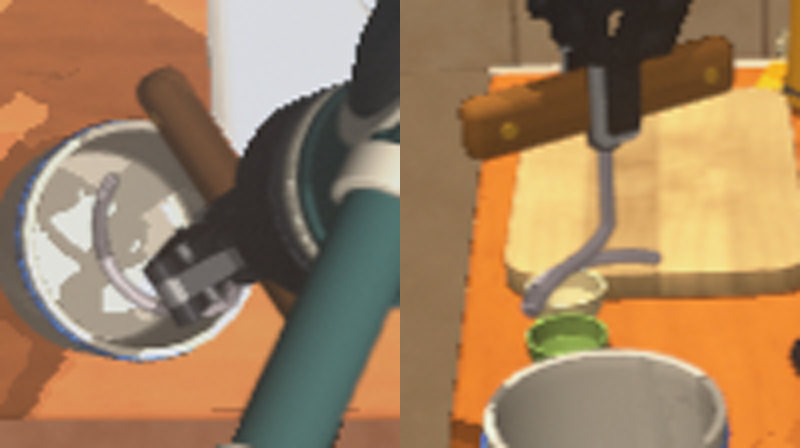

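Held. The tip shows in the top crop at (110,182) and the side crop at (258,257). I'll triangulate it and compute the approach.

Run:
```python
from h import *
s,M=st()
t=tri(('top',386.5,272.5),('side',233.3,215.2));print('tip',t, 'reproj',proj('top',t),proj('side',t))
a=np.radians(31.5);c=np.array([np.cos(a),np.sin(a)]);o=np.array([.4048,-.2306])
Rz=np.array([[np.cos(a),-np.sin(a)],[np.sin(a),np.cos(a)]])
print('expected',o+Rz@[.034,.016],'tip in tool',Rz.T@(t[:2]-o))
yr=np.radians(110.5);H=np.array([.6235,-.1005])-.038*np.array([np.cos(yr),np.sin(yr)]);print('H',H);go([*H,.245])
```

```text
t 3.325 tcp [ 0.4073 -0.2322  0.2566] a 31.48 tilt [ 0.008 -0.005 -1.   ] q [-0.57 -0.16  2.    0.    1.29  0.45] F [ 0.1 -0.1 -1.3] w 0.188
tip [ 0.42812772 -0.19779569  0.17540102] reproj [386.45208956 271.39698294] [232.25430728 215.30913406]
expected [ 0.42542979 -0.19919281] tip in tool [0.03703035 0.01578157]
H [ 0.63680788 -0.13609354]
t 3.325 tcp [ 0.4073 -0.2322  0.2566] a 31.48 tilt [ 0.008 -0.005 -1.   ] q [-0.57 -0.16  2.    0.    1.29  0.45] F [ 0.1 -0.1 -1.3] w 0.188
tool shift [0.2459 0.0378 0.0129]
```

play_rows([
  [0.02,0.0033,0,0,0],
  [0.04,0.0066,0,0,0],
  [0.05,0.0083,0,0,0],
  [0.05,0.0083,0,0,0],
  [0.045,0.0075,0,0,0],
])

```text
time: 3.95
tool_pos: [0.5987, -0.1504, 0.2482]
tcp_rot: [-3.021, -0.852, 0.005]
wrist_force: [-0.0, -0.4, -1.0]
width: 0.194
```

play_rows([
  [0.03,0.005,0,0,0],
  [0.0119,0.0019,0,0,0],
  [0,0,0,-0.0256,0],
  [0,0,0,-0.0257,0],
  [0,0,0,-0.0257,0],
])

```text
time: 4.58
tool_pos: [0.6358, -0.1363, 0.2495]
tcp_rot: [-2.726, -1.558, 0.004]
wrist_force: [0.1, 0.8, -0.5]
width: 0.193
```

play_rows([
  [0,0,0,-0.0257,0],
  [0,0,0,-0.0257,0],
  [0,0,0,-0.0257,0],
  [0,0,0,-0.0257,0],
  [0,0,0,-0.0257,0],
])

```text
time: 5.2
tool_pos: [0.6357, -0.1364, 0.2496]
tcp_rot: [-1.895, -2.502, 0.002]
wrist_force: [0.4, 0.4, -1.8]
width: 0.196
```

play_rows([
  [0,0,0,0,0],
])

```text
time: 5.32
tool_pos: [0.6359, -0.1364, 0.2499]
tcp_rot: [-1.904, -2.496, 0.002]
wrist_force: [0.2, -0.1, -1.2]
width: 0.193
```

```bash
cat >> h.py <<'E'
def crops(n,P,w=100):
    ims=[]
    for c in('top','side'):
        im=read_camera(c)[:,:,::-1];u,v=proj(c,P).astype(int);h=int(w*1.12)
        x0,y0=u-w//2,v-h//2;ims.append(cv2.resize(im[y0:y0+h,x0:x0+w],(400,int(h*400/w)),interpolation=cv2.INTER_CUBIC));print(c,x0,y0,400/w)
    cv2.imwrite(f'pics/{n}.png',np.hstack(ims))
E
python3 - <<'E'
from h import *
st();crops('ring1',[.625,-.11,.15],80);st()
E
```

```text
t 5.325 tcp [ 0.6359 -0.1364  0.2499] a 105.34 tilt [-0.002  0.001 -1.   ] q [-0.25  0.21  1.64 -0.    1.3  -0.52] F [ 0.2 -0.1 -1.2] w 0.193
top 294 127 5.0
side 283 159 5.0
t 5.425 tcp [ 0.6362 -0.1365  0.2503] a 105.28 tilt [-0.002  0.    -1.   ] q [-0.25  0.21  1.64 -0.    1.3  -0.52] F [-0.2 -0.6 -0.3] w 0.195
```

View pics/ring1.png

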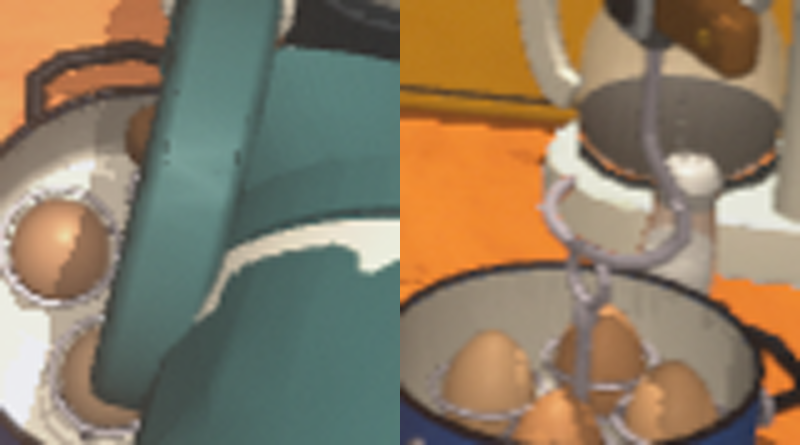

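Side crop: the tip is at (565,183), left of and behind the ring at (590,275). The top view is blocked by the arm. Checking against the predicted tip.

Run:
```python
from h import *
H=np.array([.6364,-.1363])
for tz in(.250,.254):
  for n,p,r in(('tip',25,(.0376,-.084)),('seat',140,(.0376,-.090))):
    q=np.radians(105.3+p);P=[*(H+r[0]*np.array([np.cos(q),np.sin(q)])),tz+.003+r[1]];u,v=proj('side',P);print(tz,n,np.round(P,4),(u-283)*5+400,(v-159)*5)
u,v=proj('side',[.6235,-.1005,.119]);print('ring',(u-283)*5+400,(v-159)*5, proj('side',[.6235,-.0995,.119])-proj('side',[.6235,-.1005,.119]))
```

```text
0.25 tip [ 0.6121 -0.1076  0.169 ] 574.3501000764056 178.7813549790154
0.25 seat [ 0.6207 -0.1705  0.163 ] 624.0672925035894 258.62052744890764
0.254 tip [ 0.6121 -0.1076  0.173 ] 574.8877486733312 170.28935525594548
0.254 seat [ 0.6207 -0.1705  0.167 ] 624.7284018284398 249.82077363982953
ring 590.3518841898463 273.77755443024427 [-0.08945119 -0.21278623]
```

play_rows([
  [0,0,0.012,0,0],
  [0,0,0.015,0,0],
  [0,0,0.013,0,0],
  [0,0,0.01,0,0],
  [0,0,0,0,0],
])

```text
time: 6.05
tool_pos: [0.6359, -0.1364, 0.1995]
tcp_rot: [-1.901, -2.498, 0.002]
wrist_force: [-0.4, -0.5, -1.0]
width: 0.195
```

Run:
```python
from h import *
st()
im=read_camera('side')[:,:,::-1];cv2.imwrite('pics/ring2.png',cv2.resize(im[170:245,280:380],None,fx=8,fy=8,interpolation=cv2.INTER_CUBIC))
```

```text
t 6.05 tcp [ 0.6359 -0.1364  0.1995] a 105.44 tilt [-0.003  0.001 -1.   ] q [-0.25  0.24  1.69  0.    1.21 -0.52] F [-0.4 -0.5 -1. ] w 0.195
```

View pics/ring2.png

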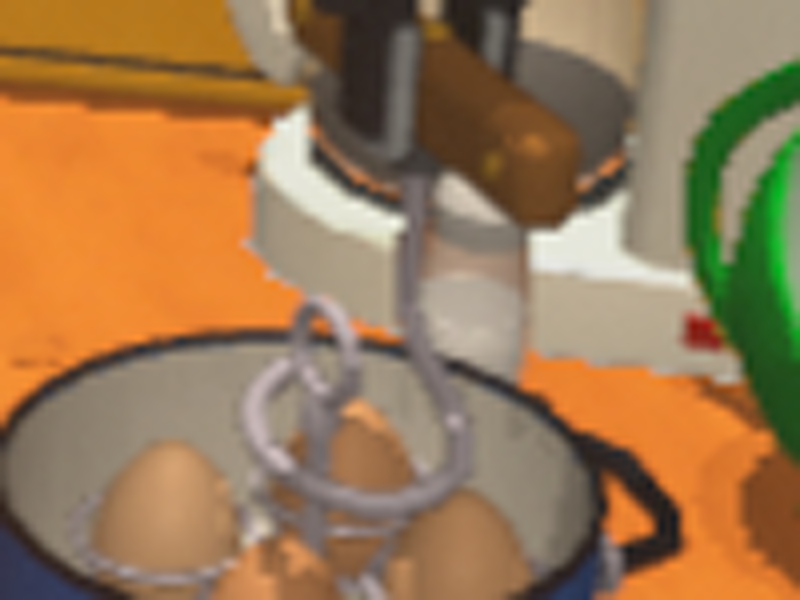

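Crop (8x): ring centre about (325,347). The tip is just left of the ring at about (290,360).

Run:
```python
from h import *
H=np.array([.6361,-.1363])
f=lambda P:((proj('side',P)-[280,170])*8).round(1)
for ang in(140,130.4,125,120,115,110.4):
    q=np.radians(ang);P=[*(H+.0376*np.array([np.cos(q),np.sin(q)])),.2+.003-.084];print(ang,f(P))
for k in(0,1,2): d=np.eye(3)[k]*.001; print('px per mm',f(np.array([.6235,-.1005,.119])+10*d)/10-f([.6235,-.1005,.119])/10)
print('ring',f([.6235,-.1005,.119]))
im=cv2.imread('pics/ring2.png');cv2.imwrite('pics/ring2z.png',cv2.resize(im[280:420,220:400],None,fx=4,fy=4,interpolation=cv2.INTER_CUBIC))
```

```text
140 [278.2 372.4]
130.4 [291.2 364. ]
125 [299.8 359.9]
120 [308.6 356.4]
115 [318.  353.4]
110.4 [327.1 351.1]
px per mm [ 3.58 -0.13]
px per mm [-0.71 -1.68]
px per mm [ 0.22 -3.24]
ring [328.6 350. ]
```

View pics/ring2z.png

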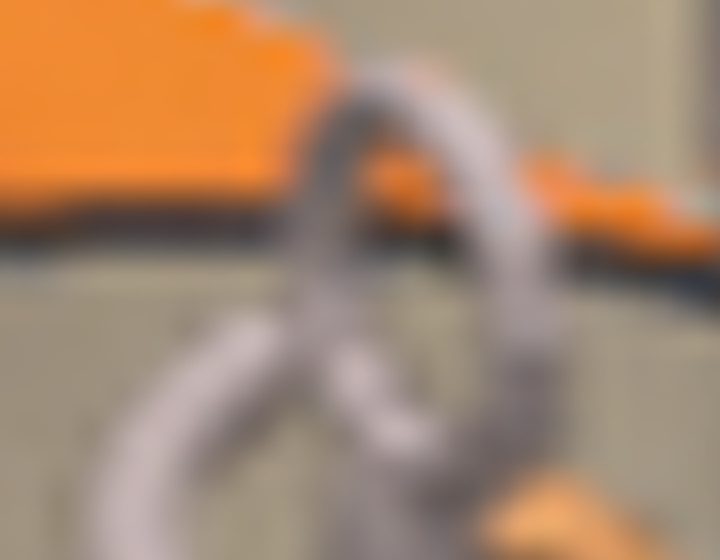

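Tip and ring agree with the prediction to about 1 mm, so I'm turning the hook through.

play_rows([
  [0,0,-0.0005,0.012,0],
  [0,0,0,0.02,0],
  [0,0,0,0.021,0],
  [0,0,-0.0004,0.021,0],
  [0,0,-0.0004,0.021,0],
])

```text
time: 6.72
tool_pos: [0.6374, -0.1367, 0.2037]
tcp_rot: [2.557, 1.824, 0.002]
wrist_force: [0.2, 1.1, -1.1]
width: 0.197
```

play_rows([
  [0,0,-0.0004,0.021,0],
  [0,0,-0.0004,0.021,0],
  [0,0,-0.0004,0.021,0],
  [0,0,-0.0004,0.021,0],
])

```text
time: 7.22
tool_pos: [0.6374, -0.1367, 0.2053]
tcp_rot: [2.944, 1.094, 0.002]
wrist_force: [1.2, -0.9, -1.0]
width: 0.198
```

Run:
```python
from h import *
st()
im=read_camera('side')[:,:,::-1];cv2.imwrite('pics/ring3.png',cv2.resize(im[180:240,290:370],None,fx=8,fy=8,interpolation=cv2.INTER_CUBIC))
```

```text
t 7.225 tcp [ 0.6374 -0.1367  0.2053] a 40.76 tilt [ 0.002 -0.    -1.   ] q [-0.25  0.24  1.69  0.    1.22  0.61] F [ 1.2 -0.9 -1. ] w 0.198
```

View pics/ring3.png

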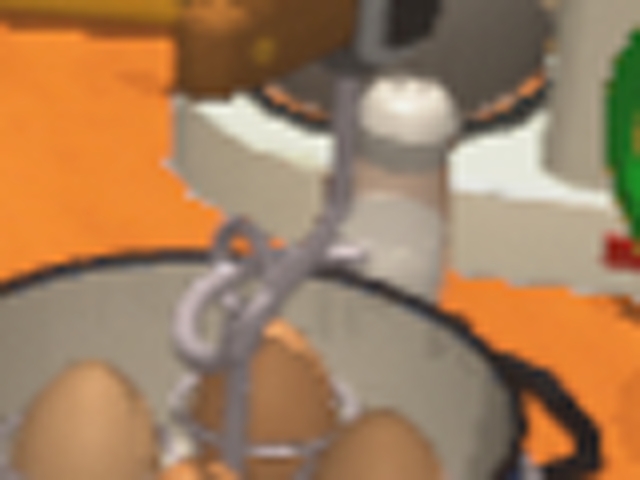

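The arc has passed through the ring: the tip is now right of the ring at (365,255), the ring at (245,255), and the force is negligible. I'll finish the turn.

play_rows([
  [0,0,-0.0004,0.02,0],
  [0,0,-0.0004,0.02,0],
  [0,0,-0.0004,0.02,0],
  [0,0,-0.0004,0.02,0],
  [0,0,-0.0004,0.02,0],
])

```text
time: 7.9
tool_pos: [0.6373, -0.1367, 0.2071]
tcp_rot: [3.138, 0.134, 0.002]
wrist_force: [-0.2, 0.0, -1.2]
width: 0.198
```

play_rows([
  [0,0,-0.0004,0.02,0],
  [0,0,-0.0004,0.02,0],
  [0,0,-0.0004,0.02,0],
  [0,0,-0.0002,0.02,0],
  [0,0,0,0.015,0],
])

```text
time: 8.52
tool_pos: [0.6373, -0.1367, 0.2085]
tcp_rot: [3.04, -0.794, 0.002]
wrist_force: [-0.6, -0.2, -1.9]
width: 0.196
```

play_rows([
  [0,0,-0.001,0,0],
  [0,0,-0.0015,0,0],
  [0,0,-0.0015,0,0],
  [0,0,-0.001,0,0],
  [0,0,-0.001,0,0],
])

```text
time: 9.15
tool_pos: [0.6363, -0.1365, 0.2129]
tcp_rot: [3.04, -0.791, -0.002]
wrist_force: [0.2, 0.2, -4.1]
width: 0.196
```

Run:
```python
from h import *
st()
im=read_camera('side')[:,:,::-1];cv2.imwrite('pics/ring4.png',cv2.resize(im[180:240,290:370],None,fx=8,fy=8,interpolation=cv2.INTER_CUBIC))
```

```text
t 9.15 tcp [ 0.6363 -0.1365  0.2129] a -29.17 tilt [-0.001  0.    -1.   ] q [-0.25  0.23  1.68 -0.    1.23  1.83] F [ 0.2  0.2 -4.1] w 0.196
```

View pics/ring4.png

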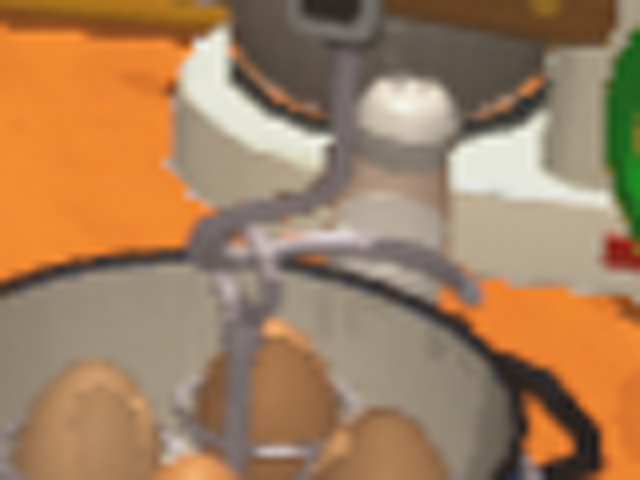

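The ring hangs at the seat at (250,245), and the force of -4.1 N is taking up the weight. Lifting slowly.

play_rows([
  [0,0,-0.001,0,0],
  [0,0,-0.001,0,0],
  [0,0,-0.001,0,0],
  [0,0,-0.002,0,0],
  [0,0,-0.002,0,0],
])

```text
time: 9.82
tool_pos: [0.6368, -0.1366, 0.2208]
tcp_rot: [-3.04, 0.792, -0.0]
wrist_force: [-0.2, 0.6, -4.9]
width: 0.196
```

play_rows([
  [0,0,-0.003,0,0],
  [0,0,-0.003,0,0],
  [0,0,-0.004,0,0],
  [0,0,-0.004,0,0],
  [0,0,-0.004,0,0],
])

```text
time: 10.45
tool_pos: [0.6368, -0.1366, 0.239]
tcp_rot: [3.04, -0.792, 0.0]
wrist_force: [0.8, -0.3, -4.6]
width: 0.193
```

Run:
```python
from h import *
st()
im=read_camera('side')[:,:,::-1];cv2.imwrite('pics/lift2.png',cv2.resize(im[150:270,250:390],None,fx=5,fy=5,interpolation=cv2.INTER_CUBIC))
```

```text
t 10.45 tcp [ 0.6368 -0.1366  0.239 ] a -29.19 tilt [ 0. -0. -1.] q [-0.25  0.22  1.65 -0.    1.28  1.83] F [ 0.8 -0.3 -4.6] w 0.193
```

View pics/lift2.png

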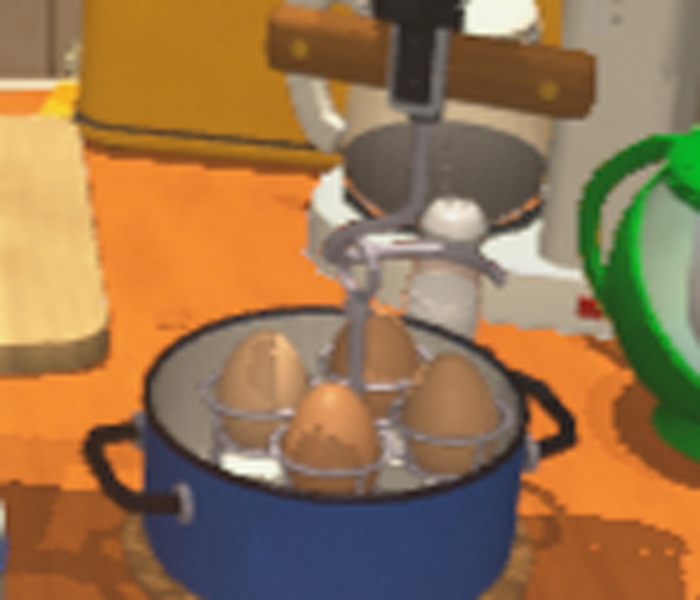

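The rack hangs level with all four eggs in it. I'll lift it clear of the rim, then yaw slowly to save wrist range.

play_rows([
  [0,0,-0.004,0,0],
  [0,0,-0.005,0,0],
  [0,0,-0.005,0,0],
  [0,0,-0.005,0,0],
  [0,0,-0.005,0,0],
])

```text
time: 11.12
tool_pos: [0.6368, -0.1366, 0.263]
tcp_rot: [-3.04, 0.792, -0.0]
wrist_force: [-0.4, 0.2, -3.8]
width: 0.195
```

play_rows([
  [0,0,-0.006,0,0],
  [0,0,-0.006,0,0],
  [0,0,-0.006,0,0],
  [0,0,-0.006,0,0],
  [0,0,-0.005,0,0],
])

```text
time: 11.75
tool_pos: [0.6368, -0.1366, 0.2921]
tcp_rot: [-3.04, 0.791, -0.0]
wrist_force: [0.3, -0.2, -4.1]
width: 0.191
```

play_rows([
  [0,0,-0.004,0,0],
  [0,0,-0.003,0,0],
  [0,0,-0.002,0,0],
  [0,0,-0.001,-0.002,0],
  [0,0,0,-0.004,0],
])

```text
time: 12.38
tool_pos: [0.6368, -0.1366, 0.3015]
tcp_rot: [3.055, -0.732, -0.0]
wrist_force: [1.0, -0.2, -3.9]
width: 0.192
```

play_rows([
  [0,0,0,-0.006,0],
  [0,0,0,-0.006,0],
  [0,0,0,-0.006,0],
  [0,0,0,-0.006,0],
  [0,0,0,-0.006,0],
])

```text
time: 13.0
tool_pos: [0.6367, -0.1366, 0.3013]
tcp_rot: [-3.111, 0.44, 0.001]
wrist_force: [-0.4, 0.5, -4.1]
width: 0.194
```

play_rows([
  [0,0,0,-0.006,0],
  [0,0,0,-0.006,0],
  [0,0,0,-0.006,0],
  [0,0,0,-0.006,0],
  [0,0,0,-0.006,0],
])

```text
time: 13.62
tool_pos: [0.6367, -0.1366, 0.3013]
tcp_rot: [-3.138, 0.145, 0.0]
wrist_force: [-0.5, -0.0, -4.8]
width: 0.193
```

play_rows([
  [0,0,0,-0.006,0],
  [0,0,0,-0.006,0],
  [0,0,0,-0.004,0],
  [0,0,0,-0.002,0],
])

```text
time: 14.12
tool_pos: [0.6367, -0.1366, 0.3015]
tcp_rot: [-3.141, -0.03, 0.0]
wrist_force: [0.7, 0.5, -4.5]
width: 0.193
```

```bash
python3 -c "
from h import *
go([.472,.188,.3])"
```

```text
t 14.125 tcp [ 0.6367 -0.1366  0.3015] a 1.1 tilt [-0.  0. -1.] q [-0.25  0.19  1.57  0.    1.39  1.3 ] F [ 0.7  0.5 -4.5] w 0.193
tool shift [-0.1585 -0.3277  0.0015]
```

play_rows([
  [-0.0005,-0.001,0,0,0],
  [-0.0011,-0.0022,0,0,0],
  [-0.0018,-0.0037,0,0,0],
  [-0.0026,-0.0055,0,0,0],
  [-0.0035,-0.0072,0,0,0],
])

```text
time: 14.75
tool_pos: [0.6267, -0.1167, 0.3016]
tcp_rot: [-3.141, -0.029, 0.0]
wrist_force: [-0.8, -0.6, -4.4]
width: 0.198
```

play_rows([
  [-0.0046,-0.0096,0,0,0],
  [-0.0047,-0.0096,0,0,0],
  [-0.0046,-0.0096,0,0,0],
  [-0.0047,-0.0096,0,0,0],
  [-0.0046,-0.0096,0,0,0],
])

```text
time: 15.38
tool_pos: [0.6025, -0.0689, 0.3016]
tcp_rot: [3.141, 0.029, 0.0]
wrist_force: [0.2, 0.4, -3.6]
width: 0.195
```

play_rows([
  [-0.0046,-0.0096,0,0,0],
  [-0.0047,-0.0096,0,0,0],
  [-0.0046,-0.0096,0,0,0],
  [-0.0047,-0.0096,0,0,0],
  [-0.0047,-0.0096,0,0,0],
])

```text
time: 16.0
tool_pos: [0.5783, -0.0214, 0.3016]
tcp_rot: [3.141, 0.029, 0.0]
wrist_force: [-0.5, -0.5, -4.1]
width: 0.197
```

play_rows([
  [-0.0046,-0.0096,0,0,0],
  [-0.0047,-0.0096,0,0,0],
  [-0.0046,-0.0096,0,0,0],
  [-0.0047,-0.0096,0,0,0],
  [-0.0047,-0.0096,0,0,0],
])

```text
time: 16.62
tool_pos: [0.5542, 0.0261, 0.3016]
tcp_rot: [-3.141, -0.029, -0.0]
wrist_force: [-0.3, 0.3, -3.8]
width: 0.194
```

play_rows([
  [-0.0046,-0.0096,0,0,0],
  [-0.0047,-0.0096,0,0,0],
  [-0.0046,-0.0096,0,0,0],
  [-0.0047,-0.0096,0,0,0],
  [-0.0047,-0.0096,0,0,0],
])

```text
time: 17.25
tool_pos: [0.53, 0.0737, 0.3016]
tcp_rot: [-3.141, -0.029, -0.0]
wrist_force: [0.1, 0.0, -4.7]
width: 0.193
```

play_rows([
  [-0.0046,-0.0096,0,0,0],
  [-0.0047,-0.0096,0,0,0],
  [-0.0046,-0.0096,0,0,0],
  [-0.0047,-0.0096,0,0,0],
  [-0.0047,-0.0096,0,0,0],
])

```text
time: 17.88
tool_pos: [0.5058, 0.1213, 0.3016]
tcp_rot: [-3.141, -0.029, -0.0]
wrist_force: [-0.2, 0.4, -3.4]
width: 0.193
```

play_rows([
  [-0.0046,-0.0096,0,0,0],
  [-0.0047,-0.0096,0,0,0],
  [-0.0046,-0.0096,0,0,0],
  [-0.0047,-0.0096,0,0,0],
  [-0.0047,-0.0096,0,0,0],
])

```text
time: 18.5
tool_pos: [0.4816, 0.1688, 0.3016]
tcp_rot: [3.141, 0.029, -0.0]
wrist_force: [-0.1, 0.3, -4.1]
width: 0.194
```

play_rows([
  [-0.0035,-0.0072,0,0,0],
  [-0.0026,-0.0055,0,0,0],
  [-0.0018,-0.0037,0,0,0],
  [-0.0011,-0.0022,0,0,0],
  [-0.0005,-0.001,0,0,0],
])

```text
time: 19.12
tool_pos: [0.4721, 0.1876, 0.3016]
tcp_rot: [3.141, 0.029, 0.0]
wrist_force: [0.3, -0.1, -4.3]
width: 0.196
```

```bash
python3 -c "
from h import *
go([.472,.188,.2235])"
```

```text
t 19.125 tcp [0.4721 0.1876 0.3016] a 1.05 tilt [ 0. -0. -1.] q [ 0.33 -0.09  1.86 -0.    1.37  1.88] F [ 0.3 -0.1 -4.3] w 0.196
tool shift [-0.0001 -0.0004  0.0781]
```

play_rows([
  [0,0,0.003,0,0],
  [0,0,0.006,0,0],
  [0,0,0.008,0,0],
  [0,0,0.008,0,0],
  [0,0,0.008,0,0],
])

```text
time: 19.75
tool_pos: [0.4719, 0.1875, 0.2677]
tcp_rot: [3.141, 0.029, -0.001]
wrist_force: [0.1, 0.1, -3.7]
width: 0.198
```

play_rows([
  [0,0,0.008,0,0],
  [0,0,0.008,0,0],
  [0,0,0.007,0,0],
  [0,0,0.005,0,0],
  [0,0,0.003,0,0],
])

```text
time: 20.38
tool_pos: [0.472, 0.1876, 0.2372]
tcp_rot: [3.141, 0.029, -0.0]
wrist_force: [-0.3, -0.7, -3.7]
width: 0.189
```

play_rows([
  [0,0,0.002,0,0],
  [0,0,0.002,0,0],
  [0,0,0.001,0,0],
  [0,0,0,0,0],
])

```text
time: 20.88
tool_pos: [0.4721, 0.1876, 0.2326]
tcp_rot: [-3.141, -0.029, -0.0]
wrist_force: [1.0, -0.6, -4.9]
width: 0.195
```

play_rows([
  [0,0,0.001,0,0],
  [0,0,0.001,0,0],
  [0,0,0.001,0,0],
  [0,0,0.001,0,0],
  [0,0,0.001,0,0],
])

```text
time: 21.5
tool_pos: [0.4721, 0.1876, 0.2275]
tcp_rot: [-3.141, -0.029, 0.0]
wrist_force: [-0.1, -0.9, -4.1]
width: 0.194
```

play_rows([
  [0,0,0.001,0,0],
  [0,0,0.001,0,0],
  [0,0,0.001,0,0],
])

```text
time: 21.88
tool_pos: [0.4725, 0.1876, 0.225]
tcp_rot: [-3.141, -0.029, -0.002]
wrist_force: [1.4, 0.3, -2.5]
width: 0.192
```

play_rows([
  [0,0,0.001,0,0],
  [0,0,0.001,0,0],
  [0,0,0.0015,0,0],
  [0,0,0.0015,0,0],
  [0,0,0.001,0,0],
])

```text
time: 22.5
tool_pos: [0.4719, 0.1877, 0.2184]
tcp_rot: [-3.141, -0.029, 0.001]
wrist_force: [-0.7, -0.0, -0.9]
width: 0.198
```

Run:
```python
from h import *
st()
P=[.445,.205,.1]
ims=[]
for c,w,h in(('side',72,78),('top',100,110)):
    im=read_camera(c)[:,:,::-1];u,v=proj(c,P).astype(int);x0,y0=u-w//2,v-h//2
    if c=='side': y0-=8
    k=400/w if c=='top' else 390/w
    z=cv2.resize(im[y0:y0+h,x0:x0+w],(400,440),interpolation=cv2.INTER_CUBIC);ims.append(z);print(c,x0,y0,400/w,440/h)
cv2.imwrite('pics/board1.png',np.hstack(ims))
```

```text
t 22.5 tcp [0.4719 0.1877 0.2184] a 1.05 tilt [-0.  0. -1.] q [ 0.33 -0.05  1.97  0.    1.22  1.88] F [-0.7 -0.  -0.9] w 0.198
side 198 123 5.555555555555555 5.641025641025641
top 124 210 4.0 4.0
```

View pics/board1.png

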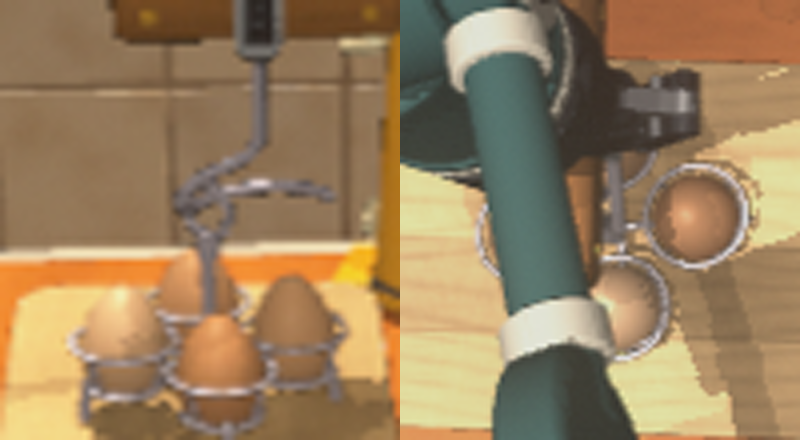

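The rack stands upright on the board with four eggs. From eggs at top-crop (697,215) and (625,308), I'll check the ring's place against the hook.

Run:
```python
from h import *
for z in(.057,.066):
    a=atz('top',124+(697-400)/4,210+215/4,z);b=atz('top',124+(625-400)/4,210+308/4,z)
    d=(b-a)[:2];L=np.linalg.norm(d);d/=L;n=np.array([d[1],-d[0]]);yaw=np.degrees(np.arctan2(n[1],n[0]))
    print(a,b,L,yaw,'centre',((a+b)/2)[:2]+.03*n)
P=tri
f=lambda P:(proj('side',P)-[198,123])*[400/72,440/78]
print('ring exp px',f([.4425,.2115,.130]),'seat exp',f([.4425,.2115,.2184-.087]))
```

```text
[0.45310725 0.16507311 0.057     ] [0.40553781 0.20046215 0.057     ] 0.05928942762721793 53.35278385671255 centre [0.44722912 0.20683741]
[0.4523035  0.16354622 0.066     ] [0.40516646 0.19861358 0.066     ] 0.058750491856367305 53.35278385671256 centre [0.44664157 0.20514968]
ring exp px [196.19950839 203.49110156] seat exp [196.13142932 200.76807286]
```

Run:
```python
from h import *
f=lambda P:((proj('side',P)-[198,123])*[400/72,440/78]).round(0)
H=np.array([.472,.1876]);O=.2184+.003
print('rod',f([*H,O-.02]),f([*H,O-.045]))
for n,p,z in(('tip',25,-.084),('60',60,-.0858),('100',100,-.088),('seat',140,-.09),('160',160,-.0885),('neck',180,-.085)):
    q=np.radians(p+1.05);print(n,f([*(H+.038*np.array([np.cos(q),np.sin(q)])),O+z]))
for c in([.4425,.2115],[.447,.207]):print('post',f([*c,.08]),'ring',f([*c,.130]),'top',f([*c,.146]))
r=cv2.imread('pics/board1.png')
```

```text
rod [257.  76.] [258. 128.]
tip [327. 191.]
60 [293. 183.]
100 [240. 186.]
seat [196. 201.]
160 [183. 207.]
neck [180. 210.]
post [199. 299.] ring [196. 203.] top [195. 172.]
post [208. 302.] ring [206. 207.] top [205. 175.]
```

Rack yaw is about 52°, which is aligned. The ring looks 2–4 mm towards the hook axis, so I'll shift 2 mm that way, lower 1 mm and turn back out.

play_rows([
  [0.0008,0.0007,0.0005,0,0],
  [0.0008,0.0006,0.0005,0,0],
  [0,0,0,-0.005,0],
  [0,0,0.0002,-0.01,0],
  [0,0,0.0004,-0.015,0],
])

```text
time: 23.22
tool_pos: [0.4738, 0.1864, 0.217]
tcp_rot: [-3.124, -0.331, -0.0]
wrist_force: [0.3, -0.6, -1.6]
width: 0.197
```

play_rows([
  [0,0,0.0003,-0.015,0],
  [0,0,0.0003,-0.015,0],
  [0,0,0.0003,-0.015,0],
  [0,0,0.0003,-0.015,0],
  [0,0,0.0003,-0.015,0],
])

```text
time: 23.85
tool_pos: [0.4737, 0.1863, 0.2155]
tcp_rot: [-2.961, -1.051, -0.0]
wrist_force: [0.3, 0.3, -1.6]
width: 0.195
```

play_rows([
  [0,0,0.0003,-0.015,0],
  [0,0,0.0003,-0.015,0],
  [0,0,0.0003,-0.015,0],
  [0,0,0.0003,-0.015,0],
  [0,0,0.0003,-0.015,0],
])

```text
time: 24.48
tool_pos: [0.4737, 0.1864, 0.214]
tcp_rot: [-2.633, -1.713, -0.0]
wrist_force: [-0.8, 1.0, -1.2]
width: 0.195
```

play_rows([
  [0,0,0.0003,-0.015,0],
  [0,0,0.0003,-0.015,0],
  [0,0,0.0003,-0.015,0],
  [0,0,0.0003,-0.015,0],
  [0,0,0.0003,-0.015,0],
])

```text
time: 25.1
tool_pos: [0.4737, 0.1864, 0.2125]
tcp_rot: [-2.161, -2.281, -0.0]
wrist_force: [-0.1, 0.0, -0.5]
width: 0.19
```

play_rows([
  [0,0,0.0003,-0.015,0],
  [0,0,0.0003,-0.015,0],
  [0,0,0.0003,-0.015,0],
  [0,0,0,-0.015,0],
  [0,0,0,-0.015,0],
])

```text
time: 25.72
tool_pos: [0.4737, 0.1864, 0.2116]
tcp_rot: [-1.569, -2.722, -0.0]
wrist_force: [-0.2, 0.5, -2.4]
width: 0.197
```

play_rows([
  [0,0,0,-0.015,0],
  [0,0,0,-0.015,0],
  [0,0,0,-0.01,0],
  [0,0,0,0,0],
])

```text
time: 26.22
tool_pos: [0.4737, 0.1864, 0.2116]
tcp_rot: [1.221, 2.895, 0.0]
wrist_force: [0.3, -0.6, -1.4]
width: 0.194
```

Run:
```python
from h import *
st()
im=read_camera('side');cv2.imwrite('pics/out1_raw.png',im[:,:,::-1])
p=cv2.imread('pics/board1.png')
```

```text
t 26.225 tcp [0.4737 0.1864 0.2116] a 134.26 tilt [ 0.  0. -1.] q [ 0.33 -0.04  1.98  0.    1.2  -0.45] F [ 0.3 -0.6 -1.4] w 0.194
```

play_rows([
  [0,0,0,-0.014,0],
  [0,0,0,-0.014,0],
  [0,0,-0.002,0,0],
  [0,0,-0.003,0,0],
  [0,0,-0.003,0,0],
])

```text
time: 26.9
tool_pos: [0.4738, 0.1864, 0.2199]
tcp_rot: [0.964, 2.99, 0.0]
wrist_force: [0.5, -0.0, -1.2]
width: 0.195
```

play_rows([
  [0,0,-0.002,0,0],
  [0,0,-0.001,0,0],
  [0,0,0,0,0],
])

```text
time: 27.28
tool_pos: [0.4737, 0.1864, 0.2227]
tcp_rot: [0.962, 2.99, 0.0]
wrist_force: [-0.2, -0.1, -1.0]
width: 0.194
```

Run:
```python
from h import *
F=[]
a=cv2.imread('pics/out1_raw.png')
for i in range(4):
    b=read_camera('side')[:,:,::-1];F.append(read_state()['wrist_force'])
print(np.mean(F,0));st();cv2.imwrite('pics/out2_raw.png',b)
# eggs region: did the rack move?
P=[.447,.207,.057];u,v=proj('side',P).astype(int);print(u,v)
d=cv2.absdiff(a,b).max(2)
for y in range(v-40,v+25,5):print(y,[int(d[y:y+5,x:x+5].mean()) for x in range(u-35,u+35,5)])
```

```text
[-0.09383611  0.09562607 -1.05926194]
t 27.475 tcp [0.4736 0.1863 0.2224] a 144.33 tilt [-0. -0. -1.] q [ 0.33 -0.05  1.96  0.    1.23 -0.62] F [-0.7  0.2 -0.7] w 0.191
235 184
144 [1, 1, 1, 1, 1, 1, 1, 1, 6, 8, 0, 1, 1, 1]
149 [0, 1, 1, 1, 1, 1, 1, 1, 5, 27, 11, 0, 1, 1]
154 [0, 1, 1, 0, 0, 3, 12, 2, 1, 16, 20, 12, 1, 1]
159 [1, 1, 1, 1, 1, 6, 45, 12, 1, 0, 16, 13, 1, 1]
164 [0, 1, 1, 0, 0, 1, 39, 42, 42, 54, 52, 7, 1, 1]
169 [1, 1, 1, 1, 1, 1, 1, 19, 43, 55, 14, 1, 1, 1]
174 [0, 1, 1, 0, 1, 2, 1, 4, 5, 4, 1, 1, 0, 1]
179 [0, 0, 0, 1, 1, 1, 1, 4, 4, 1, 1, 1, 1, 0]
184 [0, 0, 1, 2, 2, 3, 2, 8, 11, 9, 1, 1, 0, 0]
189 [0, 0, 1, 1, 1, 5, 1, 2, 5, 1, 1, 2, 11, 1]
194 [1, 0, 0, 1, 1, 2, 1, 1, 1, 2, 1, 1, 2, 1]
199 [1, 2, 2, 1, 1, 3, 2, 1, 1, 9, 8, 6, 12, 6]
204 [3, 1, 1, 2, 1, 2, 10, 2, 7, 22, 13, 26, 4, 8]
```

The hook is free: force is only the hook's weight and the rack hasn't moved. Raise and return to the crock.

play_rows([
  [0,0,-0.006,0,0],
  [0,0,-0.012,0,0],
  [0,0,-0.015,0,0],
  [0,0,-0.012,0,0],
  [0,0,-0.005,0,0],
])

```text
time: 28.1
tool_pos: [0.4744, 0.1866, 0.2744]
tcp_rot: [0.962, 2.989, 0.002]
wrist_force: [-0.9, 0.6, -1.3]
width: 0.194
```

play_rows([
  [-0.0065,-0.0132,0,0,0],
  [-0.0131,-0.0265,0,0,0],
  [-0.0187,-0.0378,0,0,0],
  [-0.0187,-0.0378,0,0,0],
  [-0.0187,-0.0378,0,0,0],
])

```text
time: 28.72
tool_pos: [0.4447, 0.0159, 0.2718]
tcp_rot: [-0.962, -2.99, 0.001]
wrist_force: [1.4, -0.1, -1.6]
width: 0.196
```

play_rows([
  [-0.0187,-0.0378,0,0,0],
  [-0.0187,-0.0378,0,0,0],
  [-0.0187,-0.0378,0,0,0],
  [-0.0187,-0.0378,0,0,0],
  [-0.0187,-0.0378,0,0,0],
])

```text
time: 29.35
tool_pos: [0.4101, -0.1918, 0.2719]
tcp_rot: [-0.962, -2.989, 0.0]
wrist_force: [1.1, 0.1, -1.2]
width: 0.192
```

play_rows([
  [-0.0131,-0.0265,0,0,0],
  [-0.005,-0.0097,0,0.014,0],
  [0,0,0,0.028,0],
  [0,0,0,0.028,0],
  [0,0,0,0.028,0],
])

```text
time: 29.98
tool_pos: [0.404, -0.2305, 0.2717]
tcp_rot: [-1.83, -2.551, 0.001]
wrist_force: [-0.3, 0.2, -1.1]
width: 0.194
```

play_rows([
  [0,0,0,0.028,0],
  [0,0,0,0.028,0],
  [0,0,0,0.028,0],
  [0,0,0,0.028,0],
  [0,0,0,0.028,0],
])

```text
time: 30.6
tool_pos: [0.404, -0.2304, 0.2717]
tcp_rot: [-2.743, -1.53, 0.002]
wrist_force: [-0.4, -0.4, -0.7]
width: 0.193
```

play_rows([
  [0,0,0,0.028,0],
  [0,0,0,0.028,0],
  [0,0,0,0.02,0],
  [0,0,0,0,0],
])

```text
time: 31.1
tool_pos: [0.4043, -0.2303, 0.2718]
tcp_rot: [-3.024, -0.848, 0.002]
wrist_force: [0.4, -0.7, -1.1]
width: 0.193
```

```bash
python3 -c "
from h import *
go([.405,-.2303,.107])"
```

```text
t 31.1 tcp [ 0.4043 -0.2303  0.2718] a 31.35 tilt [-0.001  0.    -1.   ] q [-0.57 -0.17  1.98 -0.    1.33  0.45] F [ 0.4 -0.7 -1.1] w 0.193
tool shift [0.0008 0.0005 0.1648]
```

play_rows([
  [0.0005,0,0.02,0,0],
  [0,0,0.03,0,0],
  [0,0,0.035,0,0],
  [0,0,0.03,0,0],
  [0,0,0.02,0,0],
])

```text
time: 31.72
tool_pos: [0.4042, -0.2295, 0.1355]
tcp_rot: [-3.022, -0.851, 0.003]
wrist_force: [0.4, 0.3, -1.8]
width: 0.194
```

play_rows([
  [0,0,0.012,0,0],
  [0,0,0.008,0,0],
  [0,0,0.004,0,0],
  [0,0,0.002,0,0],
  [0,0,0,0,0],
])

```text
time: 32.35
tool_pos: [0.406, -0.2301, 0.112]
tcp_rot: [3.025, 0.847, 0.001]
wrist_force: [0.4, 0.6, -1.1]
width: 0.191
```

play_rows([
  [0,0,0.001,0,0],
  [0,0,0.001,0,0],
  [0,0,0,0,0],
])

```text
time: 32.72
tool_pos: [0.4057, -0.2299, 0.1096]
tcp_rot: [-3.025, -0.847, 0.0]
wrist_force: [-0.3, -0.0, -1.1]
width: 0.198
```

play_rows([
  [0,0,0.001,0,0],
  [0,0,0.001,0,0],
  [0,0,0,0,0],
])

```text
time: 33.1
tool_pos: [0.4056, -0.2299, 0.1074]
tcp_rot: [-3.025, -0.847, 0.0]
wrist_force: [-0.0, 1.0, -1.6]
width: 0.199
```

play_rows([
  [0,0,0.0005,0,0],
  [0,0,0,0,0],
  [0,0,0,0,0],
])

```text
time: 33.48
tool_pos: [0.4057, -0.2299, 0.1071]
tcp_rot: [3.025, 0.847, 0.0]
wrist_force: [0.3, -0.3, -1.0]
width: 0.195
```

play_rows([
  [0,0,0.0005,0,0],
  [0,0,0.0005,0,0],
  [0,0,0,0,0],
])

```text
time: 33.85
tool_pos: [0.4058, -0.23, 0.1069]
tcp_rot: [-3.025, -0.847, 0.0]
wrist_force: [-3.0, 1.9, 7.1]
width: 0.194
```

play_rows([
  [0,0,0.0005,0,0],
  [0,0,0,0,0],
  [0,0,0,0,0],
])

```text
time: 34.22
tool_pos: [0.4058, -0.23, 0.1069]
tcp_rot: [-3.025, -0.847, 0.0]
wrist_force: [-4.2, 2.7, 10.1]
width: 0.196
```

Seated on the rim with a 10 N push. I'll ease off, open and withdraw.

play_rows([
  [0,0,-0.0005,0,0],
  [0,0,-0.0003,0,0],
  [0,0,0,0,20],
  [0,0,0,0,25],
  [0,0,0,0,35],
])

```text
time: 34.85
tool_pos: [0.4057, -0.2299, 0.1061]
tcp_rot: [-3.025, -0.847, 0.0]
wrist_force: [0.6, 0.1, -0.9]
width: 0.412
```

play_rows([
  [0,0,0,0,42],
  [0,0,0,0,42],
  [0,0,0,0,42],
])

```text
time: 35.22
tool_pos: [0.4057, -0.23, 0.1064]
tcp_rot: [3.025, 0.847, -0.0]
wrist_force: [0.1, 0.1, 0.7]
width: 0.493
```

play_rows([
  [0,0,-0.01,0,42],
  [0,0,-0.02,0,42],
  [0,0,-0.035,0,42],
  [0,0,-0.04,0,42],
  [0,0,-0.04,0,42],
])

```text
time: 35.85
tool_pos: [0.4057, -0.2299, 0.2534]
tcp_rot: [3.025, 0.847, 0.001]
wrist_force: [0.5, -0.6, 0.7]
width: 0.495
```

play_rows([
  [0,0.03,0,0,42],
  [0,0.05,0,0,42],
  [0,0.05,0,0,42],
  [0,0.05,0,0,42],
  [0,0.03,0,0,42],
])

```text
time: 36.48
tool_pos: [0.5158, -0.4114, 0.2518]
tcp_rot: [3.025, 0.846, 0.001]
wrist_force: [-0.3, 0.1, 0.6]
width: 0.495
```

Run:
```python
from h import *
st()
t=read_camera('top')[:,:,::-1];s=read_camera('side')[:,:,::-1]
cv2.imwrite('pics/fin_top.png',t);cv2.imwrite('pics/fin_side.png',s)
a=np.hstack([cv2.resize(t,(400,300)),cv2.resize(s,(400,300))])
r=lambda im,x0,y0,w,h:cv2.resize(im[y0:y0+h,x0:x0+w],(266,290),interpolation=cv2.INTER_CUBIC)
b=np.hstack([r(t,350,245,80,87),r(s,185,215,77,84),r(s,190,140,92,100)])
cv2.imwrite('pics/final.png',np.vstack([a,cv2.copyMakeBorder(b,0,0,0,800-b.shape[1],0)]))
```

```text
t 36.475 tcp [ 0.5158 -0.4114  0.2518] a 31.25 tilt [ 0.001 -0.001 -1.   ] q [-0.71  0.22  1.62 -0.    1.3   0.31] F [-0.3  0.1  0.6] w 0.495
```

View pics/final.png

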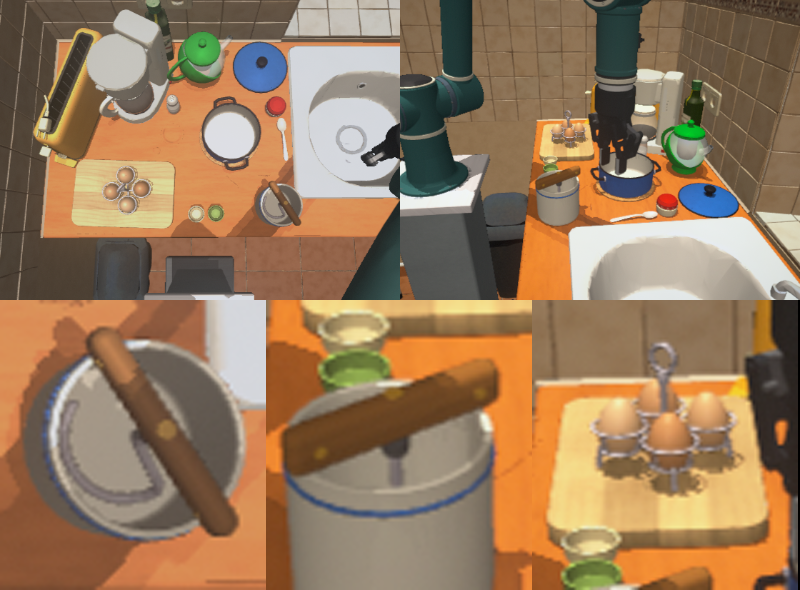

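The final picture shows the rack upright on the board with all four eggs. The hook hangs in the crock with its handle across the mouth. The other things are where they were, and the gripper is clear of everything.

```bash
python3 -c "
from workcell import *
print(finish_job())"
```

```text
the job is handed in; nothing more can be done
None
```

The job is done and handed in at about 36.5 s of the 72 s allowed. I gripped the hook by its T-handle, turned it through the ring, lifted the rack out of the pan and stood it on the board. Then I turned the hook back out and hung it in the crock.

**Last checks:**
- **Rack:** the final pictures show it upright on the board with all four eggs, and the pan empty.
- **Hook:** it hangs in the crock with the handle across the mouth. When I turned it out of the ring, the wrist carried only the hook's weight (about 1 N) and the rack did not move.
- **Other things:** by eye, everything else stands where it did, and the gripper was clear of it all.
- **Forces:** the highest wrist force reported was about 11 N, when the handle was pressed onto the crock's rim.

**Disagreement:** before I turned the hook out, the pictures put the ring 2–6 mm nearer the hook's axis than expected. I moved the hook 2 mm to suit, and it turned out without any noticeable rise in force.

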